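# Slide a tin upright into the free bay of a countertop dock

## Task

Slide the short round food tin along the worktop, standing upright, into the free bay of the wooden dock (the one with the cork disc), past its sprung catch until it is fully home and the catch has sprung out again. Push it there without lifting it off the worktop or tipping it, leave the jam jar in its own bay, do not disturb the garlic, the tea box or the mug, and let go at the end.

Things in the scene. Friction and masses are not known exactly. Their poses are not given: they have to be found in the camera images.
- tin: short round food tin with a green and white picture label and a grey metal lid, a cylinder 75 mm in diameter and 58 mm tall, about 0.25 kg, loose, standing upright on the worktop in front of the dock's mouth; origin at the centre of its underside, z up along its axis
- dock: light wooden dock fixed to the worktop, 208 mm wide (y) and 120 mm deep (x), walls 44 mm and back board 56 mm high, with two equal U-shaped bays side by side, open in front and above and without a floor (things in them stand on the worktop). Origin on the worktop midway between the bay centres; +x points to the back board, -x out of the open front, so things slide in along +x
- bay_left (a point): centre of the left bay, at worktop height, 52 mm from the dock's origin along its +y; axes as the dock's. Bay: 80 mm between side walls, rear half-ring of 40 mm inner radius about this point; side walls run to 34 mm in front of it, then flare outward till 58 mm in front. Fully home, the tin's centre is within 3 mm of this point
- bay_right (a point): centre of the right bay, which is shaped like the left one, at worktop height, 52 mm from the dock's origin along its -y; axes as the dock's
- pad: thin cork disc, 68 mm in diameter and under 1 mm thick, fixed flat on the worktop at the centre of the free bay (left or right), where the tin belongs; it only marks the place and nothing catches on it; origin at its centre
- jam_jar: jam jar with a white lid, 68 mm in diameter and 84 mm tall, 0.25 kg, loose, standing in the other bay; leave it there; origin at the centre of its underside
- catch_left (a joint): sprung catch of the left bay: steel ball nose, radius 7 mm, standing 9 mm out of the outer (+y) side wall, 28 mm up and 28 mm in front of the bay centre; the passing tin presses it into the wall, then it springs out in front of the tin. Value in m: 0 out, 0.012 fully in; about 1 N to start, 3 N at 7 mm; the tin needs a push of about 3 to 5 N to pass
- catch_right (a joint): the same in the right bay, in its outer side wall (the -y one): 0 fully out, up to 0.012 pressed in
- garlic: garlic bulb, 56 mm, loose bystander on the worktop to the robot's right of the dock, origin at its underside
- tea_box: dark cardboard tea box, 69 x 121 x 73 mm, loose bystander at the far side of the worktop, origin at the centre of its underside
- mug: white mug, 83 mm in diameter and 94 mm tall with a handle, loose bystander on the worktop on the robot's left, origin at the centre of its underside
There are look-alikes about, which are no part of the job. What is shaped like the tin but purple or turquoise is not meant.

How it is judged (in metres and radians):
At the end, for the whole second after the job is handed in: The tin stands upright (within 0.06 rad) and still on the worktop in the free bay, its centre within 6 mm of the cork disc's centre, both catches sprung out (within 1.5 mm), and the jam jar still stands upright within 15 mm of its own bay's centre (horizontal distance between tin and pad below 0.006 m and angle between tin's own z axis and vertical below 0.06 rad and height (world z) of tin below 0.004 m and linear speed of tin below 0.02 m/s and value of joint each of catch_left, catch_right below 0.0015 m and (horizontal distance between jam_jar and bay_left below 0.015 m or horizontal distance between jam_jar and bay_right below 0.015 m) and angle between jam_jar's own z axis and vertical below 0.1 rad); the robot touches nothing.
It fails at once if the tin is lifted more than 15 mm off the worktop (height (world z) of tin above 0.015 m).
It fails at once if the tin is tipped by more than 0.25 rad (angle between tin's own z axis and vertical above 0.25 rad).
It fails at once if the jam jar is moved more than 20 mm (distance of jam_jar from where it was at the start of the episode above 0.02 m).
It fails at once if the garlic, the tea box or the mug is moved more than 30 mm (distance of any of garlic, tea_box, mug from where it was at the start of the episode above 0.03 m).
It also fails if it takes over 54 s, if anything falls off the work surface, if the arm or the gripper's body presses on something with over 40 N, if the wrist force passes 120 N, or if a joint passes its speed limit or range.

## Robot

A 7-joint arm with a two-finger parallel gripper is mounted at the origin on a cart in front of the work surface, level with it; the furniture and walls round the work are solid. World frame = base frame: x ahead of the robot, y to its left, z up, the work surface at z = 0. Lengths are in mm, angles in rad, forces in N, time in s.
With the tool pointing down it reaches from about 400 to 900 mm from the base axis. Payload 5.6 kg.
Tool frame: the origin (TCP) lies at the very end of the fingers, on their centre line; the grasp point (between the pads) lies 19 mm behind it; z points along the fingers, y is the line along which they close (so a half turn about z gives the same grasp; the last joint's range is limited). The gripper opens to 92 mm and grips with 3 to 60 N. Pads are 20 mm wide; open, the fingers measure 128 mm over their backs; the gripper's body (75 mm by 189 mm) begins 69 mm behind the grasp point.
Start: joints at [-1.377, 0.468, -0.012, 1.603, 0.006, 1.071, -0.056], TCP at [152.527, 631.858, 214.592] pointing down, gripper open.
Joint ranges: [-2.53, 2.53], [-0.31, 2.02], [-1.57, 1.55], [0.28, 2.44], [-1.29, 4.43], [0.15, 1.84], [-2.92, 2.92]. Speed limits (rad/s): [2.57, 2.57, 3.14, 3.14, 3.14, 3.14, 3.14].

## Interface

Orientations are given as a unit quaternion [x, y, z, w].
In Python, from rig import telemetry, imaging, arm gives the robot as it stands.
- The arm moves only by the shell command python3 -m creep 'ROWS' [FORCE]. ROWS is JSON, a list of rows, each a list of 3 entries, a list of its own where there are three numbers: the turn, a rotation vector about the tool's x, y, z in rad, then the shift along the tool's x, y, z in m, then the opening, from 0 (shut) to 1 (fully open). In form: [[[wx, wy, wz], [x, y, z], fingers], ...]. A call has 1 to 10 rows; each row is the pose to reach, as a shift and turn from the pose commanded when the call began, along the tool's axes at that moment; what a row does not reach only later rows make up. A row lasts 1/8 s, in which the tool goes at most 62.5 mm and 10.7 degrees, less where a joint would pass 70% of its speed; a pose out of reach is approached as far as the arm can. A call with a gripper value outside its range is refused whole. The fingers move at their own pace and stop on an object; FORCE is the grip in N (left out, the last holds). Time passes only in rows, so rows that repeat a pose let the fingers close. It gives the time, the measured TCP pose, the force, the opening and the grip force at its end, in the units of the state.
- telemetry.observe(): the state, without advancing time (a new reading comes with each control period).
- imaging.capture(name): name is "scene" or "side" or "wrist"; returns the picture (480x640x3 uint8, red, green, blue); there is no depth.
- imaging.get_calibration(name): a dict with "fx", "fy", "cx", "cy" (pixels), "origin" and "attitude" of the camera in the world; the wrist camera has in their place "hand_eye" (4x4, takes a point from camera to tool coordinates, whose origin is the TCP and whose axes are the flange's). Camera axes: x right, y up, looking along -z (the intrinsics and any distortion apply to the point x, -y, -z); pixel columns grow to the right and rows downward; lengths in mm; the calibration is good to about 2 mm. The wrist camera is an equidistant fisheye: a pixel r from the principal point sees the ray r / f radians off the axis. A picture is of the moment at which its call begins: read the wrist's pose just before it. get_calibration takes no time and is no camera call.
- arm.close_job(): hands the job in; it is judged then, once.
Trained networks look in the newest picture that a camera, given by its name, has taken for a name from the list of things; names that differ only in an ending like _2 or _b are one class to them, and where a whole thing is asked for, a point or a joint stands for the part that bears it (a point fixed in the world has none). Each returns a list of dicts, best first, with "conf" (0 to 1); they miss things now and then, are a little off and sometimes report something else, mostly with a low value. They report only what shows in the picture. A call takes as long as a camera call. They do not tell look-alikes from the thing itself.
- imaging.spot_in(thing, camera): "point" ([x, y, z] in mm, in the coordinates of the camera as it stood for that picture, good to about 4 mm: the middle of the surface that is visible of it).
- imaging.tip_of(thing, camera): "point" ([x, y, z] in mm, in the coordinates of the camera as it stood for that picture, good to about 4 mm: a listed point, or the origin of a listed thing).
The state is a dict: "clock": time; "joint_pos": joint angles; "joint_vel": joint speeds; "effort": joint torques, N m; "ee_pos": TCP position; "tcp_rot": TCP orientation; "contact_force": force on the tool from outside, world axes, zero at the start; "moment": the same for the moment, N m; "grip_width": finger opening in mm; "grasp_force": force on a finger pad.
Only numpy, scipy, OpenCV 4.12 (cv2) and the standard library are available. Lean on these libraries where they do the work, as an engineer would, in place of code of your own. Each camera call takes 0.05 s, during which the arm holds its last target. There are 200 camera calls.

## Working session

There is one attempt and no reset: what is moved stays moved. The work goes in short steps, Python scripts to look and compute and a shell command to move; the robot and the scene stay as the last step left them, time stands still between calls to the robot, and variables do not carry over. Pictures are saved under pics/ and viewed, at most 10 in all, crops included, and the job is handed in when it is done.

```bash
mkdir -p pics; cat > h.py <<'E'
import numpy as np, cv2
from scipy.spatial.transform import Rotation as R
from rig import telemetry, imaging, arm
def cam2world(name,p,st=None):
    c=imaging.get_calibration(name); p=np.array(p,float)
    if name=="wrist":
        H=np.array(c["hand_eye"]); q=(H@np.r_[p,1])[:3]
        return R.from_quat(st["tcp_rot"]).apply(q)+np.array(st["ee_pos"])
    A=np.array(c["attitude"],float)
    Rm=A if A.shape==(3,3) else R.from_quat(A).as_matrix()
    return Rm@p+np.array(c["origin"])
def snap(name,fn):
    st=telemetry.observe(); im=imaging.capture(name); cv2.imwrite(fn,im[:,:,::-1]); return st,im
E
python3 - <<'E'
from h import *
for n in("scene","side"):
    c=imaging.get_calibration(n); print(c)
    st,_=snap(n,f"pics/{n}0.png")
    for t in("tin","pad","dock","bay_left","bay_right","jam_jar","garlic","tea_box","mug"):
        for d in imaging.tip_of(t,n)[:4]: print(n,t,round(d["conf"],2),cam2world(n,d["point"]).round(1))
print(st)
print(imaging.get_calibration("wrist"))
E
```

```text
{'fx': 444.52310005125673, 'fy': 444.52310005125673, 'cx': 323.964988036333, 'cy': 240.61660353142364, 'origin': array([  28.23854994, -606.97852938,  902.07477167]), 'attitude': array([ 0.31951194, -0.13604399, -0.36903148,  0.86210204])}
scene tin 0.95 [4.441e+02 1.711e+02 4.000e-01]
scene tin 0.79 [614.1 -51.4  -3.4]
scene tin 0.66 [444.1 -11.5   0.7]
scene tin 0.57 [ 621.6 -214.7    3.1]
scene pad 0.81 [ 485.4 -368.    -2.1]
scene dock 0.95 [ 537.6 -355.6   -2.2]
scene bay_right 0.81 [ 4.838e+02 -3.618e+02  1.000e-01]
scene jam_jar 0.93 [ 587.6 -350.8    7. ]
scene garlic 0.56 [ 343.3 -489.7    4.4]
scene tea_box 0.61 [ 7.364e+02 -1.033e+02  2.000e-01]
scene mug 0.84 [435.9 310.1   1.8]
{'fx': 544.6192000879013, 'fy': 544.6192000879013, 'cx': 321.59051197479704, 'cy': 245.73956833868652, 'origin': array([ 568.41349394, 1147.93261471,  819.013777  ]), 'attitude': array([7.55713054e-04, 4.86418299e-01, 8.73330085e-01, 2.62912712e-02])}
side tin 0.88 [441.2 171.1  -5.6]
side tin 0.8 [ 6.297e+02 -2.108e+02 -1.000e-01]
side tin 0.68 [617.1 -45.8   0.9]
side tin 0.6 [446.3  -4.5  -1.5]
[... 931 characters left out ...]
8167537e-01,  9.92993672e-01, -2.83382342e-05,  2.67429264e-05]), 'contact_force': array([-0.1230158 ,  0.43431193, -0.81523208]), 'moment': array([ 0.0356978 ,  0.00871803, -0.04729898]), 'grasp_force': 0.0, 'grip_width': 92.34933239458063}
{'fx': 371.64829954431775, 'fy': 371.64829954431775, 'cx': 323.16998069963586, 'cy': 239.14335609129972, 'hand_eye': array([[-3.58860069e-04,  9.71509389e-01,  2.37000798e-01,
         6.50862664e+01],
       [ 9.99999896e-01,  2.82180764e-04,  3.57461961e-04,
        -1.90224124e-01],
       [ 2.80400585e-04,  2.37000902e-01, -9.71509389e-01,
        -1.70816161e+02],
       [ 0.00000000e+00,  0.00000000e+00,  0.00000000e+00,
         1.00000000e+00]])}
```

View both.

View pics/scene0.png

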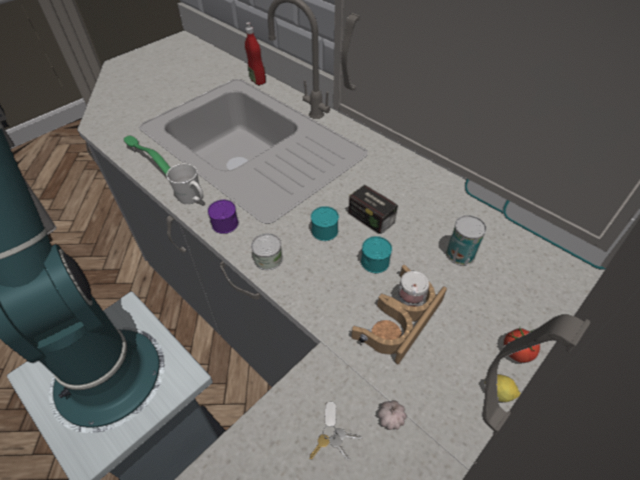

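View pics/side0.png

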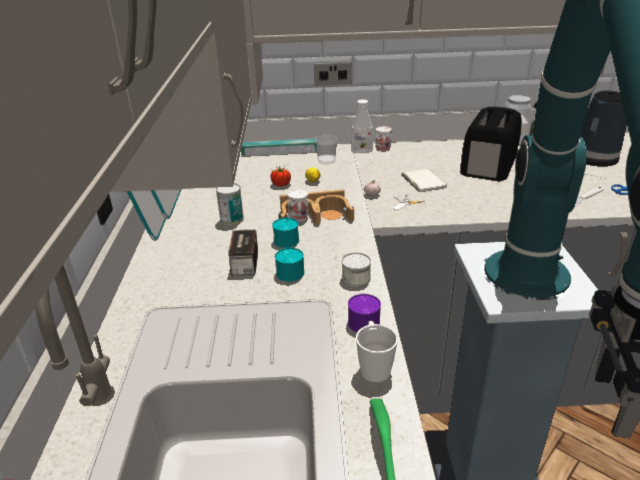

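The scene picture shows the wanted tin (green/white label, grey lid) at px (267,250), about (445,-8) in the world. The turquoise ones are at (324,223) and (376,255), and the purple one is at (222,216). The dock is at (400,310), with the cork disc in the near (right) bay at (386,333) and the jar in the left bay. The side view agrees with all of this. The dock's mouth faces world +y and the tin is almost on the bay's axis.

```bash
python3 -m creep '[[[0,0,0.2],[-0.05,-0.035,0],1],[[0,0,0.4],[-0.1,-0.07,0],1],[[0,0,0.6],[-0.15,-0.105,0],1],[[0,0,0.6],[-0.2,-0.14,0],1],[[0,0,0.6],[-0.25,-0.175,0],1],[[0,0,0.6],[-0.306,-0.216,0],1],[[0,0,0.6],[-0.306,-0.216,0],1]]'
```

```text
clock: 1.88
ee_pos: [402.7, 345.9, 215.1]
tcp_rot: [0.41, 0.912, 0.0, 0.001]
contact_force: [0.3, 1.1, -0.2]
grip_width: 91.8
grasp_force: 0.0
```

```bash
python3 -m creep '[[[0,0,0.15],[-0.05,-0.035,0],1],[[0,0,0.3],[-0.1,-0.07,0],1],[[0,0,0.45],[-0.15,-0.105,0],1],[[0,0,0.6],[-0.2,-0.14,0],1],[[0,0,0.61],[-0.25,-0.175,0],1],[[0,0,0.61],[-0.291,-0.206,0],1],[[0,0,0.61],[-0.291,-0.206,0],1],[[0,0,0.61],[-0.291,-0.206,0],1]]'
python3 - <<'E'
from h import *
st,_=snap("wrist","pics/w1.png"); print(st["ee_pos"],st["tcp_rot"],st["contact_force"])
for t in("tin","pad","dock","bay_right","bay_left","jam_jar"):
    for d in imaging.tip_of(t,"wrist")[:3]: print(t,round(d["conf"],2),cam2world("wrist",d["point"],st).round(1))
E
```

```text
clock: 2.88
ee_pos: [441.3, -2.6, 214.6]
tcp_rot: [0.661, 0.75, 0.0, -0.0]
contact_force: [1.1, 1.3, -1.0]
grip_width: 91.9
grasp_force: 0.0
[441.29679617  -2.58531992 214.62103851] [ 6.61393657e-01  7.50038891e-01  2.50849944e-04 -1.68311839e-04] [ 1.11882792  1.30349693 -1.03925287]
tin 0.62 [444.8  -9.2   3.2]
tin 0.62 [ 630.4 -214.     3.7]
```

View pics/w1.png

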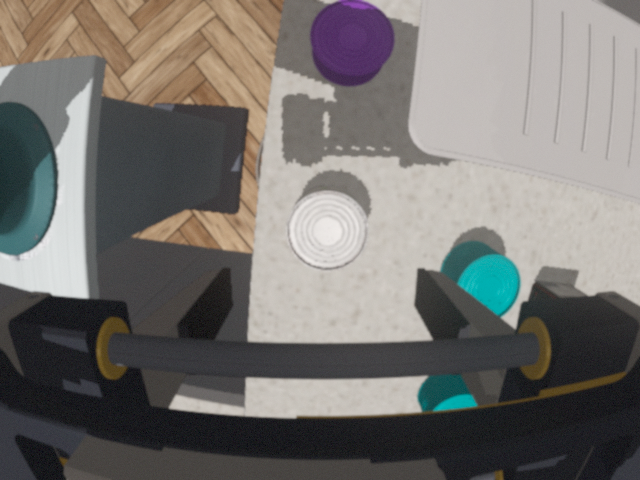

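The wrist view shows the tin's lid as a circle centred near px (327,230). I'll intersect that ray with z=58.

```bash
cat >> h.py <<'E'
def wray(px,st,z):
    c=imaging.get_calibration("wrist"); u=(px[0]-c["cx"])/c["fx"]; v=(px[1]-c["cy"])/c["fy"]
    t=np.hypot(u,v); s=np.sin(t)/t if t>0 else 1
    d=np.array([u*s,-v*s,-np.cos(t)])
    o=cam2world("wrist",[0,0,0],st); p=cam2world("wrist",d*100,st)-o
    return o+p*(z-o[2])/p[2]
E
python3 - <<'E'
from h import *
st=telemetry.observe()
p=wray((327,230),st,58); print(p, wray((289,230),st,58),wray((366,230),st,58),wray((327,191),st,58),wray((327,269),st,58))
d=p-st["ee_pos"]; print(R.from_quat(st["tcp_rot"]).inv().apply(d))
E
```

```text
[446.32378616  -8.40759196  58.        ] [412.25328472 -12.6613186   58.        ] [481.3702872   -3.97006999  58.        ] [441.85272332  26.61124859  58.        ] [451.03040579 -45.06565686  58.        ]
[ -5.79527648   4.41536918 156.53595031]
```

```bash
python3 -m creep '[[[0,0,0],[-0.006,0.0045,0.04],1],[[0,0,0],[-0.006,0.0045,0.09],1],[[0,0,0],[-0.006,0.0045,0.13],1],[[0,0,0],[-0.006,0.0045,0.155],1],[[0,0,0],[-0.006,0.0045,0.18],1],[[0,0,0],[-0.006,0.0045,0.2],1],[[0,0,0],[-0.006,0.0045,0.2],0.7],[[0,0,0],[-0.006,0.0045,0.2],0.7],[[0,0,0],[-0.006,0.0045,0.2],0.7],[[0,0,0],[-0.006,0.0045,0.2],0.7]]' 8
```

```text
clock: 4.47
ee_pos: [446.7, -9.2, 15.1]
tcp_rot: [0.662, 0.75, 0.0, 0.0]
contact_force: [-0.5, 0.7, -2.7]
grip_width: 75.3
grasp_force: 8.0
```

```bash
python3 -m creep '[[[0,0,0],[-0.015,0,0],0.7],[[0,0,0],[-0.04,-0.001,0],0.7],[[0,0,0],[-0.07,-0.001,0],0.7],[[0,0,0],[-0.1,-0.002,0],0.7],[[0,0,0],[-0.13,-0.002,0],0.7],[[0,0,0],[-0.16,-0.003,0],0.7],[[0,0,0],[-0.19,-0.004,0],0.7],[[0,0,0],[-0.215,-0.004,0],0.7],[[0,0,0],[-0.225,-0.004,0],0.7],[[0,0,0],[-0.225,-0.004,0],0.7]]' 
python3 - <<'E'
from h import *
for n in("scene","side","wrist"):
    st,_=snap(n,f"pics/{n}2.png")
    for t in("tin","pad","bay_right","bay_left","catch_right","dock","jam_jar"):
        for d in imaging.tip_of(t,n)[:3]: print(n,t,round(d["conf"],2),cam2world(n,d["point"],st).round(1))
print(st["ee_pos"],st["tcp_rot"])
im=cv2.imread("pics/scene2.png")[210:390,200:440]; a=cv2.resize(im,None,fx=3.3,fy=3.3,interpolation=2); cv2.imwrite("pics/s2c.png",a)
E
```

```text
clock: 5.72
ee_pos: [470.3, -234.9, 15.0]
tcp_rot: [0.662, 0.749, -0.0, 0.001]
contact_force: [-1.0, -3.2, 2.1]
grip_width: 74.9
grasp_force: 8.0
scene tin 0.97 [ 467.1 -238.9    2.4]
scene tin 0.81 [618.1 -51.2   0.9]
scene tin 0.79 [ 623.4 -215.7    1. ]
scene pad 0.56 [ 487.5 -366.1    0.7]
scene pad 0.52 [ 536.9 -358.4   -2.8]
scene bay_right 0.72 [ 484.1 -362.3   -0.8]Traceback (most recent call last):
  File "<stdin>", line 5, in <module>
ValueError: it knows: bay_left, bay_right, dock, garlic, jam_jar, mug, pad, tea_box, tin
```

```bash
python3 - <<'E'
from h import *
for n in("side","wrist"):
    st,_=snap(n,f"pics/{n}2.png")
    for t in("tin","pad","bay_right","bay_left","dock","jam_jar"):
        for d in imaging.tip_of(t,n)[:3]: print(n,t,round(d["conf"],2),cam2world(n,d["point"],st).round(1))
a=cv2.imread("pics/scene2.png")[220:370,250:450]; a=cv2.resize(a,(790,592),interpolation=2)
cv2.imwrite("pics/s2c.png",a)
E
```

```text
side tin 0.82 [ 6.149e+02 -4.970e+01 -4.000e-01]
side tin 0.75 [441.5 172.   -5. ]
side tin 0.74 [ 471.9 -228.7   -2.3]
side bay_right 0.93 [ 488.5 -361.7   -1.2]
side bay_left 0.9 [ 589.2 -352.    -3.6]
side dock 0.94 [ 543.2 -355.2   -2.6]
side dock 0.71 [ 5.901e+02 -3.480e+02 -4.000e-01]
side jam_jar 0.83 [ 5.872e+02 -3.497e+02 -1.000e-01]
wrist tin 0.97 [ 631.4 -213.4    4.4]
wrist tin 0.75 [ 470.1 -236.7    2.2]
wrist tin 0.65 [ 6.217e+02 -4.920e+01 -5.000e-01]
```

View pics/s2c.png

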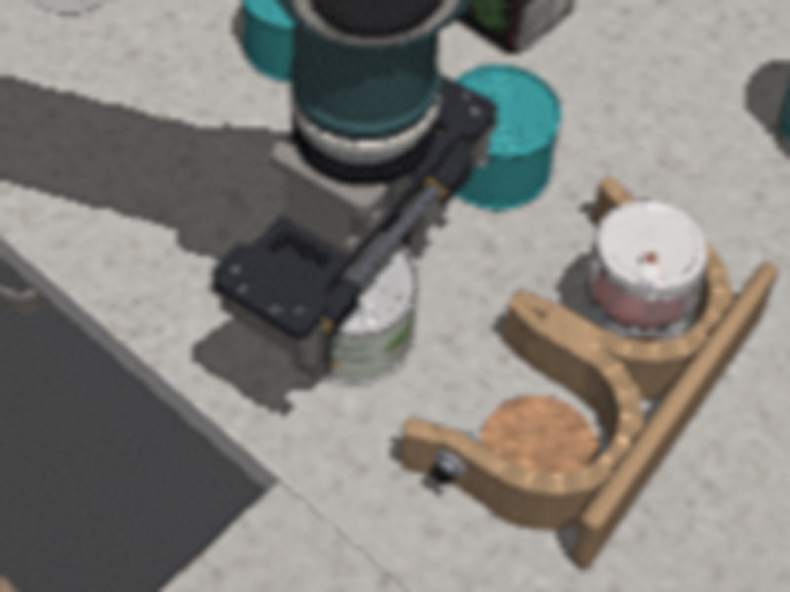

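The crop shows the gripped tin at (370,330), squarely in front of the free bay. The pad is at (540,435), the catch nose at (445,465), and the jar is undisturbed. I'll slide on to the flare, then release, back off and push with closed fingers.

```bash
python3 -m creep '[[[0,0,0],[-0.015,0,0],0.7],[[0,0,0],[-0.032,0.001,0],0.7],[[0,0,0],[-0.048,0.001,0],0.7],[[0,0,0],[-0.048,0.001,0],0.7],[[0,0,0],[-0.048,0.001,0],1],[[0,0,0],[-0.048,0.001,0],1],[[0,0,0],[-0.048,0.001,0],1]]'
```

```text
clock: 7.55
ee_pos: [477.0, -280.0, 14.3]
tcp_rot: [0.662, 0.75, 0.0, -0.0]
contact_force: [0.5, -0.2, 0.0]
grip_width: 91.9
grasp_force: 0.0
```

```bash
python3 -m creep '[[[0,0,0],[0.02,0,0],1],[[0,0,0],[0.045,0,0],1],[[0,0,0],[0.07,0,0],1],[[0,0,0],[0.07,0,0],0],[[0,0,0],[0.07,0,0],0],[[0,0,0],[0.07,0,0],0],[[0,0,0],[0.07,0,0],0],[[0,0,0],[0.07,0,0],0],[[0,0,0],[0.07,0,0],0]]'
python3 - <<'E'
from h import *
st,_=snap("wrist","pics/w3.png"); print(st["ee_pos"],st["tcp_rot"],st["contact_force"])
for t in("tin","pad","bay_right","dock","jam_jar"):
    for d in imaging.tip_of(t,"wrist")[:2]: print(t,round(d["conf"],2),cam2world("wrist",d["point"],st).round(1))
st,_=snap("scene","pics/s3.png")
a=cv2.imread("pics/s3.png")[220:370,280:480]; cv2.imwrite("pics/s3c.png",cv2.resize(a,(790,592),interpolation=2))
E
```

```text
clock: 8.68
ee_pos: [468.5, -211.4, 14.5]
tcp_rot: [0.662, 0.749, -0.0, 0.0]
contact_force: [-0.5, 1.1, 0.3]
grip_width: 34.0
grasp_force: 0.0
[ 468.51128393 -211.40846973   14.5407448 ] [ 6.62112869e-01  7.49404129e-01 -1.51894870e-05  4.49797096e-07] [-0.51864118  1.07795001  0.27421274]
tin 0.9 [620.2 -50.3   1.8]
tin 0.79 [ 478.2 -280.5    2.1]
```

View pics/s3c.png

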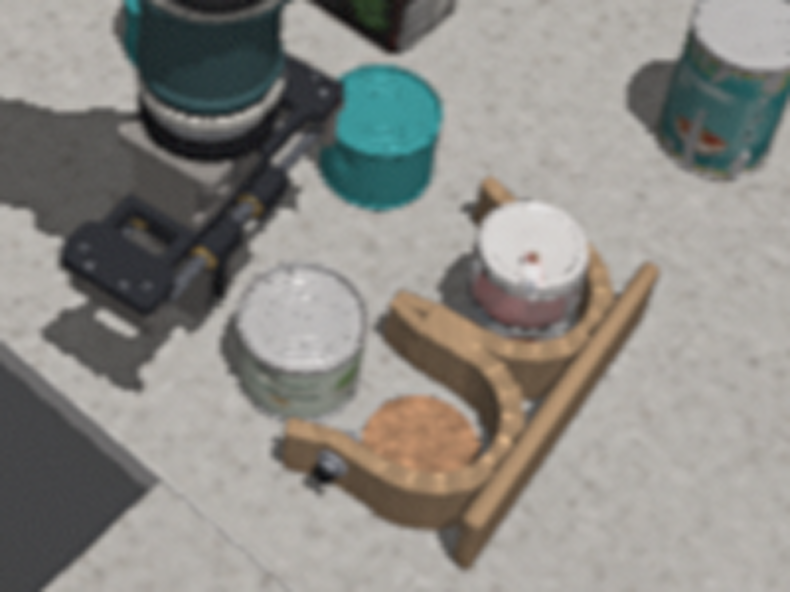

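The tin stands at (300,340) in the mouth of the flare, with the closed fingers behind it. Next I'll push.

```bash
python3 -m creep '[[[0,0,0],[0,0,0],0],[[0,0,0],[0,0,0],0],[[0,0,0],[-0.01,0,0],0],[[0,0,0],[-0.018,0,0],0],[[0,0,0],[-0.026,0,0],0],[[0,0,0],[-0.034,0,0],0],[[0,0,0],[-0.042,0,0],0],[[0,0,0],[-0.05,0,0],0],[[0,0,0],[-0.058,0,0],0],[[0,0,0],[-0.058,0,0],0]]'
```

```text
clock: 10.28
ee_pos: [475.9, -270.2, 14.6]
tcp_rot: [0.662, 0.749, -0.0, 0.001]
contact_force: [-0.3, -0.8, 0.2]
grip_width: 0.1
grasp_force: 0.0
```

```bash
python3 -m creep '[[[0,0,0],[-0.006,0,0],0],[[0,0,0],[-0.012,0,0],0],[[0,0,0],[-0.018,0,0],0],[[0,0,0],[-0.024,0,0],0],[[0,0,0],[-0.03,0,0],0],[[0,0,0],[-0.034,0,0],0],[[0,0,0],[-0.034,0,0],0]]'
python3 - <<'E'
from h import *
st,_=snap("scene","pics/s4.png"); print(st["ee_pos"],st["contact_force"],st["grip_width"])
a=cv2.imread("pics/s4.png")[220:370,280:480]; cv2.imwrite("pics/s4c.png",cv2.resize(a,(790,592),interpolation=2))
for d in imaging.tip_of("tin","scene")[:3]: print(d["conf"],cam2world("scene",d["point"]).round(1))
E
```

```text
clock: 11.15
ee_pos: [479.3, -303.4, 14.5]
tcp_rot: [0.662, 0.749, -0.0, 0.0]
contact_force: [-0.6, 1.7, 0.4]
grip_width: 0.2
grasp_force: 0.9
[ 479.33567936 -303.36229019   14.48386177] [-0.64859346  1.73409597  0.37182786] 0.24905779599624067
0.88 [616.8 -47.1   1.3]
0.79 [ 482.4 -352.1    0.5]
0.78 [443.7 172.7   0.6]
```

View pics/s4c.png

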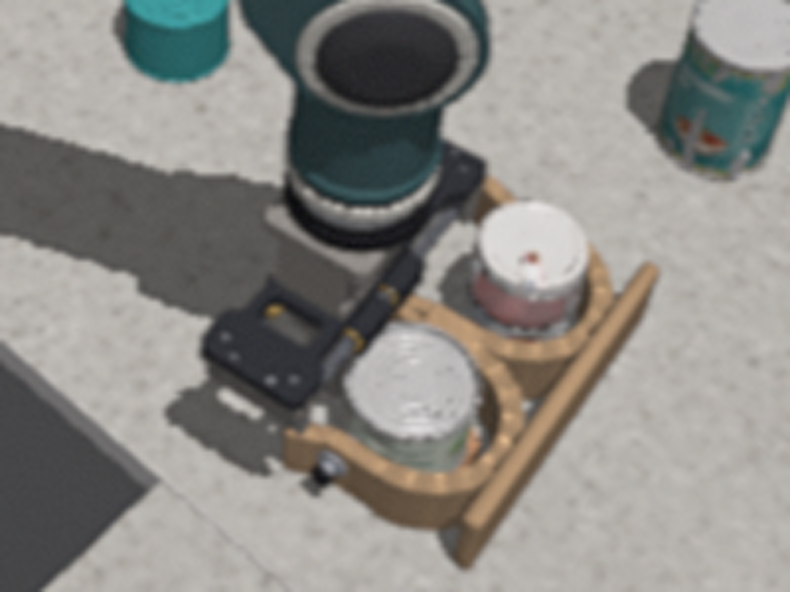

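The tin is at (410,385), inside the bay and about 12 mm short of home, pressing on the catch at (322,470). I'll continue in small steps.

```bash
python3 -m creep '[[[0,0,0],[-0.003,0,0],0],[[0,0,0],[-0.006,0,0],0],[[0,0,0],[-0.008,0,0],0],[[0,0,0],[-0.01,0,0],0],[[0,0,0],[-0.01,0,0],0]]'
```

```text
clock: 11.88
ee_pos: [480.9, -312.8, 14.5]
tcp_rot: [0.662, 0.749, -0.0, 0.0]
contact_force: [-1.3, 2.5, -0.0]
grip_width: 0.7
grasp_force: 1.1
```

```bash
python3 -m creep '[[[0,0,0],[-0.001,0,0],0],[[0,0,0],[-0.002,0,0],0],[[0,0,0],[-0.002,0,0],0]]'
```

```text
clock: 12.25
ee_pos: [481.1, -314.1, 14.5]
tcp_rot: [0.662, 0.75, 0.0, -0.0]
contact_force: [-2.4, 3.8, 2.6]
grip_width: 0.7
grasp_force: 2.1
```

```bash
python3 -m creep '[[[0,0,0],[-0.001,0,0],0],[[0,0,0],[-0.002,0,0],0],[[0,0,0],[-0.002,0,0],0]]'
```

```text
clock: 12.62
ee_pos: [481.6, -316.7, 14.5]
tcp_rot: [0.662, 0.749, -0.0, 0.0]
contact_force: [-3.3, 2.6, -0.3]
grip_width: 0.5
grasp_force: 1.4
```

```bash
python3 -m creep '[[[0,0,0],[-0.001,0,0],0],[[0,0,0],[-0.002,0,0],0],[[0,0,0],[-0.002,0,0],0]]'
python3 - <<'E'
from h import *
st,_=snap("scene","pics/s5.png"); print(st["ee_pos"],st["contact_force"])
for d in imaging.tip_of("tin","scene")[:3]: print(d["conf"],cam2world("scene",d["point"]).round(1))
a=cv2.imread("pics/s5.png")[260:360,340:440]; b=cv2.imread("pics/s4.png")[260:360,340:440]
cv2.imwrite("pics/s5c.png",cv2.resize(np.hstack([b,a]),(800,400),interpolation=2))
E
```

```text
clock: 13.0
ee_pos: [481.5, -317.4, 14.5]
tcp_rot: [0.662, 0.75, 0.0, -0.001]
contact_force: [-3.7, 6.0, 3.0]
grip_width: 0.7
grasp_force: 2.9
[ 481.52303066 -317.4307178    14.46516335] [-3.69178273  5.96533175  2.98691552]
0.94 [443.3 168.4   1.9]
0.9 [ 489.  -362.7   -2.7]
0.76 [615.  -49.1  -0.9]
```

View pics/s5c.png

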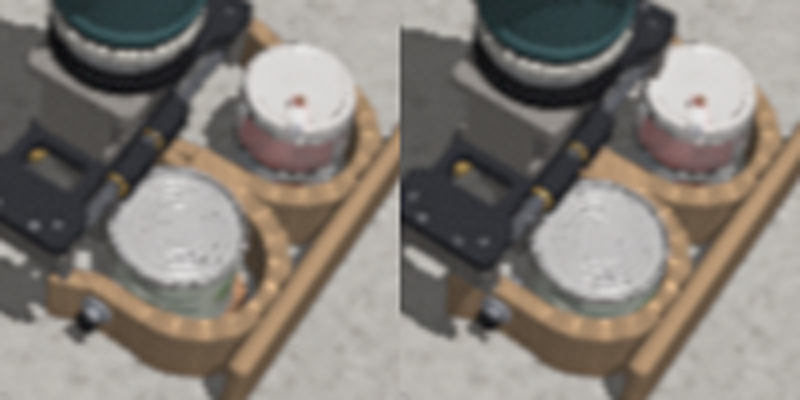

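The right half shows the tin close against the rear ring. I'll push on until the force clearly stalls.

```bash
python3 -m creep '[[[0,0,0],[-0.001,0,0],0],[[0,0,0],[-0.002,0,0],0],[[0,0,0],[-0.002,0,0],0]]'
```

```text
clock: 13.48
ee_pos: [481.5, -317.5, 14.5]
tcp_rot: [0.661, 0.75, 0.001, -0.003]
contact_force: [-5.2, 9.3, 6.2]
grip_width: 0.7
grasp_force: 5.2
```

```bash
python3 -m creep '[[[0,0,0],[-0.001,0,0],0],[[0,0,0],[-0.002,0,0],0],[[0,0,0],[-0.002,0,0],0]]'
```

```text
clock: 13.85
ee_pos: [481.4, -317.5, 14.5]
tcp_rot: [0.661, 0.75, 0.002, -0.004]
contact_force: [-6.2, 14.3, 11.6]
grip_width: 0.6
grasp_force: 7.5
```

Position is stalled with the force rising, so the tin is against the ring. I'll back off, raise and inspect.

```bash
python3 -m creep '[[[0,0,0],[0.01,0,0],0],[[0,0,0],[0.04,0,0],0],[[0,0,0],[0.08,0,0],0],[[0,0,0],[0.12,0,-0.05],0],[[0,0,0],[0.15,0,-0.1],0],[[0,0,0],[0.18,0,-0.14],0],[[0,0,0],[0.18,0,-0.14],0]]'
python3 - <<'E'
from h import *
for n in("scene","side"):
    st,_=snap(n,f"pics/{n}6.png")
    for t in("tin","pad","bay_right","bay_left","jam_jar"):
        for d in imaging.tip_of(t,n)[:4]: print(n,t,round(d["conf"],2),cam2world(n,d["point"]).round(1))
a=cv2.imread("pics/scene6.png")[260:360,340:440]
cv2.imwrite("pics/s6c.png",cv2.resize(a,(600,600),interpolation=2))
print(st["contact_force"],st["ee_pos"])
E
```

```text
clock: 14.72
ee_pos: [463.5, -142.6, 157.7]
tcp_rot: [0.661, 0.751, 0.003, 0.004]
contact_force: [0.3, -0.8, -0.9]
grip_width: 0.4
grasp_force: 0.0
scene tin 0.94 [444.9 171.4   1.4]
scene tin 0.8 [615.5 -47.2  -1.5]
scene tin 0.7 [ 483.5 -367.3   -3.7]
scene tin 0.56 [ 6.213e+02 -2.134e+02  6.000e-01]
scene jam_jar 0.91 [ 588.5 -349.9    6.1]
side tin 0.98 [440.6 170.   -4.4]
side tin 0.69 [ 493.3 -359.9   -2.5]
side tin 0.65 [616.8 -45.3   1.5]
side tin 0.59 [ 629.2 -210.8   -1.4]
side bay_right 0.95 [ 488.4 -360.2   -0.9]
side bay_left 0.89 [ 590.1 -349.1    0.7]
side jam_jar 0.96 [ 592.5 -344.5    2. ]
[ 0.2240569  -0.67295102 -0.056099  ] [ 459.54888105 -144.87568451  153.51446608]
```

View pics/s6c.png

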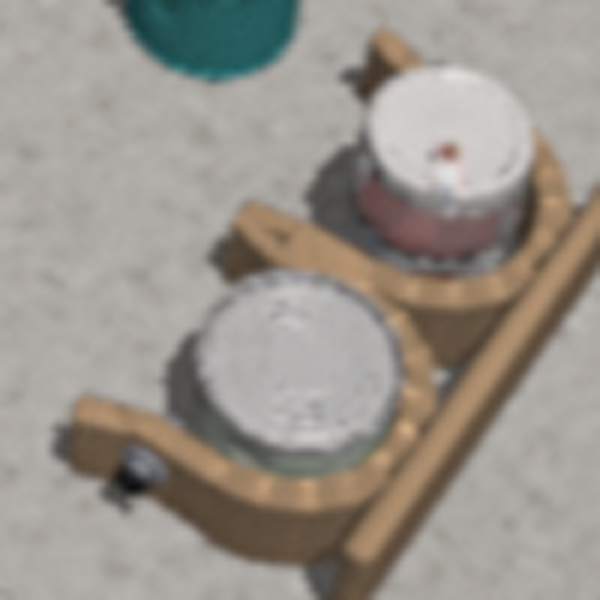

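The tin sits against the rear ring, with its lid at (300,360), and the jar is unmoved. I'll compare the catch's knob before, during and after the pass.

```bash
python3 - <<'E'
import cv2,numpy as np
I=[cv2.imread(f"pics/{f}.png")[325:352,345:380] for f in("scene0","s4","scene6")]
cv2.imwrite("pics/c.png",cv2.resize(np.hstack(I),(798,205),interpolation=2))
d=[im[5:,5:25].astype(float) for im in I]
print(abs(d[0]-d[2]).mean(),abs(d[0]-d[1]).mean())
E
```

```text
9.905303030303031 18.37272727272727
```

View pics/c.png

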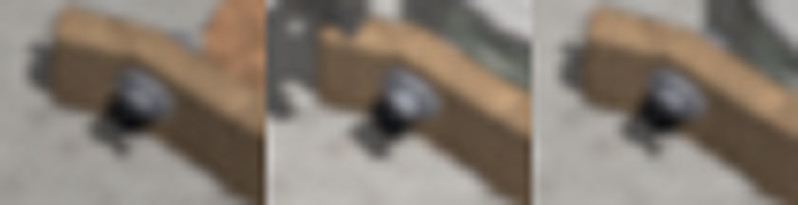

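The knob after the pass (right) sits where it did at the start (left). In the middle frame it stood further out, pressed by the tin. So the catch has sprung out again, and I'll hand in.

```bash
python3 -c "
from rig import arm; print(arm.close_job())"
```

```text
the job is handed in; nothing more can be done
None
```

The tin is fully home in the free right bay with the catch out again and the jar still in its own bay, as far as the camera pictures show; the robot let go and backed off, and the job is handed in (the hand-in call returned no verdict).

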